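# Feel out the release groove and spring the tray cover

## Task

Run a fingertip along the top of the tray nest's front rail until it finds the release groove, then press the catch pad down inside the groove so that the clear cover springs ajar by itself, and take the hand away so that the catch comes back up. Grip nothing, do not push or pry at the cover, and leave the bottle, tape roll, brush and swab cup where they stand.

Things in the scene. Friction and masses are not known exactly. Their poses are not given: they have to be found in the camera images.
- nest: Grey tray nest fixed on the bench, 336 mm wide (y), 379 mm deep (x): a pocket tray of small metal parts under a clear hinged cover. Origin on the bench; its x axis points level to the rear (away from the robot), y along the front rail, z up. Its front rail is a straight grey bar along the whole front: y -168 to +168 mm, x -34 (front face) to +16 mm, flat top at z = 50 mm.
- rail_middle (a point): Point at the height of the front rail's top, half-way along it (nest x = -12 mm, y = 0, z = 50 mm). The one release groove cuts the rail somewhere along y, a different place each time: 46 mm long along y, open to the top and the front, nest x -34 to +9 mm, its middle at most 140 mm from this point. Seen as a dark-floored gap from above; felt as a drop in the flat top.
- rail_left (a point): Left (+y) end of the rail's top: nest x = -12 mm, y = +168 mm, z = 50 mm. The line from here to the right end passes over the middle of the dark steel catch pad that lies inside the groove: 42 mm along y, nest x -32 to +9 mm, its top 14 mm below the rail's top. Outside the groove the rail's top is solid, flat and rigid.
- rail_right (a point): Right (-y) end of the rail's top: nest x = -12 mm, y = -168 mm, z = 50 mm.
- catch (a joint): Rocker catch in the groove, rad: 0 at rest, 0.36 fully pressed. It pivots along the rail's direction at nest x = +12, z = 24 mm, so the pad's front sinks. On the pad's middle (x = -12 mm) 2 N starts it, 4 N unhooks the cover (about 0.2 rad, 5 mm down), 5 N takes it fully down (8.5 mm). It springs back up when let go.
- cover_front (a point): Middle of the front bar's top of the clear cover (aluminium frame, behind the rail), nest x = +30 mm. 54 mm above the bench when the cover is shut and hooked, about 102 mm when sprung fully ajar against its stop. The frame's front edge is at nest x = +18 mm; hinge at the rear, nest x = 330 mm. Once unhooked a spring lifts it in about half a second and keeps it up. No handle; it cannot be opened without the catch.
- bottle_mid (a point): Bystander: loose green bottle with a white cap, 62 mm across, 170 mm tall, to the right (-y) of the nest. The point is at its centre, half-way up.
- tape_mid (a point): Bystander: loose roll of tan tape lying flat, 100 mm across, 24 mm high, to the left (+y) of the nest. The point is at its centre.
- brush_grip (a point): Bystander: loose flat brush lying on the bench in front of the rail, roughly along the rail. The point is in the middle of its grip.
- swabs_mid (a point): Bystander: loose white cup of swab sticks, 68 mm across, 85 mm high with the sticks reaching to about 155 mm, to the left (+y) of the nest, behind the tape roll. The point is at the cup's centre, half-way up.
Mind the look-alikes: they are no part of the job. What is shaped like the part that bears catch but blue or purple is not meant.

How it is judged:
By the outcome, as a careful person would: the job done as asked, in the order asked, and still so for the second after the job is handed in, with the robot touching nothing.
It also fails if it takes over 72 s, if anything falls off the work surface, if the arm or the gripper's body presses on something with over 40 N, if the wrist force passes 120 N, or if a joint passes its speed limit or range.

## Robot

A 6-joint arm with a two-finger parallel gripper is mounted at the origin on the work surface. World frame = base frame: x ahead of the robot, y to its left, z up, the work surface at z = 0. Lengths are in m, angles in rad, forces in N, time in s.
With the tool pointing down it reaches from about 0.375 to 0.9 m from the base axis. Payload 3.1 kg.
Tool frame: the origin (TCP) lies midway between the tips of the shut fingers; the grasp point (between the pads) lies 19 mm behind it; z points along the fingers, y is the line along which they close (so a half turn about z gives the same grasp; the last joint's range is limited). The gripper opens to 87 mm and grips with 3 to 60 N. Pads are 19 mm wide; open, the fingers measure 117 mm over their backs; the gripper's body (75 mm by 190 mm) begins 51 mm behind the grasp point.
Start: joints at [-1.484, 0.527, 1.433, -0, 1.181, -0.178], TCP at [0.164, -0.603, 0.223] pointing down, gripper open.
Joint ranges: [-3.08, 3.08], [-0.75, 2.2], [0.22, 2.44], [-1.43, 4.57], [0, 2.65], [-2.85, 2.85]. Speed limits (rad/s): [2.79, 2.79, 3.14, 3.14, 3.14, 3.14].

## Interface

Orientations are given as a unit quaternion [x, y, z, w].
In Python, from rig import get_obs, cams, job gives the robot as it stands.
- The arm moves only by the tool servo_tool, never from a script. Its argument "moves" is text: rows parted by semicolons, each of 5 numbers parted by spaces: the shift along the tool's x, y, z in m, then the turn about the tool's z in degrees, then the finger opening in m, from 0 to 0.087. In form: dx dy dz spin claw; .... A call has 1 to 10 rows; each row is the pose to reach, as a shift and turn from the pose commanded when the call began, along the tool's axes at that moment; what a row does not reach only later rows make up. A row lasts 1/12 s, in which the tool goes at most 41.7 mm and 7.16 degrees, less where a joint would pass 70% of its speed; a pose out of reach is approached as far as the arm can. A call with a gripper value outside its range is refused whole. The fingers move at their own pace and stop on an object; "grip_force" is the grip in N (left out, the last holds). Time passes only in rows, so rows that repeat a pose let the fingers close. It gives the time, the measured TCP pose, the force, the opening and the grip force at its end, in the units of the state.
- get_obs(): the state, without advancing time (a new reading comes with each control period).
- cams.camera(name): name is "side" or "top"; returns the picture (384x512x3 uint8, blue, green, red); there is no depth.
- cams.camera_model(name): a dict with "fx", "fy", "cx", "cy" (pixels), "R" (3x3) and "t" (3): a world point X has camera coordinates R X + t. Camera axes: x right, y down, z forward; pixel columns grow to the right and rows downward; lengths in m; the calibration is good to about 2 mm. A picture is of the moment at which its call begins. camera_model takes no time and is no camera call.
- job.hand_in(): hands the job in; it is judged then, once.
The state is a dict: "time": time; "q": joint angles; "joint_velocities": joint speeds; "joint_torque": joint torques, N m; "position": TCP position; "tool_rot": TCP orientation; "ft_force": force on the tool from outside, world axes, zero at the start; "moment": the same for the moment, N m; "grip_width": finger opening in m; "grip_force": force on a finger pad.
Only numpy, scipy, OpenCV 4.12 (cv2) and the standard library are available. Lean on these libraries where they do the work, as an engineer would, in place of code of your own. Each camera call takes 0.05 s, during which the arm holds its last target. There are 200 camera calls.

## Working session

There is one attempt and no reset: what is moved stays moved. The work goes in short steps, Python scripts to look and compute and a tool call to move; the robot and the scene stay as the last step left them, time stands still between calls to the robot, and variables do not carry over. Pictures are saved under pics/ and viewed, at most 10 in all, crops included, and the job is handed in when it is done.

Besides the shell and the picture viewer there is one more tool, called after ">>>" as a command line: name --argument value ..., lists and objects as JSON in quotes. servo_tool: Moves the arm, as the interface text tells. Its arguments: {"type":"object","properties":{"moves":{"type":"string"},"grip_force":{"type":"number"}},"required":["moves"]}

```bash
mkdir -p pics
python3 - <<'E'
from rig import get_obs,cams
import cv2
o=get_obs();print(o)
for n in("top","side"):
    cv2.imwrite(f"pics/{n}0.png",cams.camera(n)); m=cams.camera_model(n);print(n,m)
E
```

```text
{'time': 0.0, 'q': array([-1.48447238e+00,  5.28478134e-01,  1.43390550e+00, -1.84111686e-05,
        1.18139644e+00, -1.78484633e-01]), 'joint_velocities': array([-0.00106001, -0.00042537, -0.00014012, -0.00141075,  0.00124033,
        0.00032023]), 'joint_torque': array([ 2.14809996e-03, -4.40027189e+01, -1.76596212e+01,  6.34052069e-02,
        5.82820375e-02, -1.52560065e-04]), 'position': array([ 0.16354585, -0.602459  ,  0.22156327]), 'tool_rot': array([ 9.91246295e-01,  1.32021163e-01,  4.18772162e-05, -1.09294292e-03]), 'ft_force': array([ 0.47576109, -0.34538618,  0.41254887]), 'moment': array([-0.04405535,  0.00251901,  0.00735231]), 'grip_force': 0.0, 'grip_width': 0.08689624518410008}
top {'fx': 463.11736068723485, 'fy': 463.11736068723485, 'cx': 260.3181624270106, 'cy': 196.51849095724262, 'R': array([[ 0.01841028, -0.99906393,  0.03914504],
       [-0.9931959 , -0.02277695, -0.11420646],
       [ 0.11499116, -0.03677612, -0.99268552]]), 't': array([-0.0145622 ,  0.55234582,  1.0119422 ])}
side {'fx': 371.8689019603648, 'fy': 371.8689019603648, 'cx': 257.00626109144247, 'cy': 189.04098565431144, 'R': array([[ 9.98544567e-01, -5.39295247e-02, -5.95489173e-04],
       [-3.86475562e-02, -7.07799221e-01, -7.05355676e-01],
       [ 3.76180096e-02,  7.04352092e-01, -7.08853311e-01]]), 't': array([-0.5296101 ,  0.08801274,  1.05553934])}
```

View pics/top0.png

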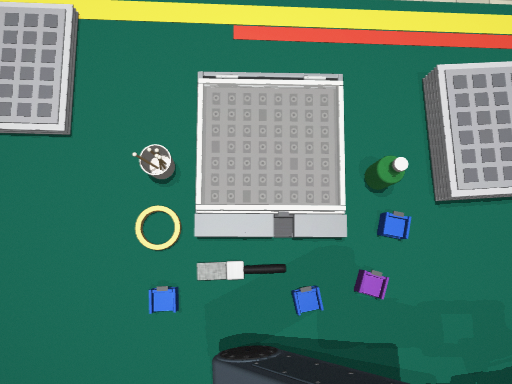

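View pics/side0.png

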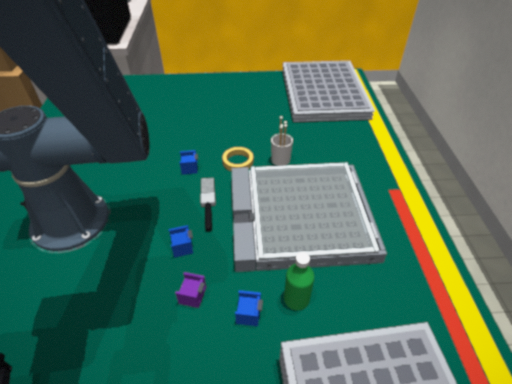

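Top view: the rail spans about (194,225) to (347,225) px. The dark groove is near (284,226), on the right (-y) half. The loose items are clear of the rail, and the brush lies in front at (240,270).

```bash
cat > h.py <<'E'
import numpy as np,cv2
from rig import get_obs,cams
def ray(n,u,v,z):
    m=cams.camera_model(n);R,t=m['R'],m['t']
    d=R.T@np.array([(u-m['cx'])/m['fx'],(v-m['cy'])/m['fy'],1]);c=-R.T@t
    return c+d*(z-c[2])/d[2]
def proj(n,X):
    m=cams.camera_model(n);p=m['R']@np.array(X)+m['t'];return [m['fx']*p[0]/p[2]+m['cx'],m['fy']*p[1]/p[2]+m['cy']]
E
python3 - <<'E'
from h import *
im=cv2.imread('pics/top0.png')
cv2.imwrite('pics/c1.png',cv2.resize(im[195:250,185:355],None,fx=4.6,fy=4.6,interpolation=cv2.INTER_CUBIC))
im=cv2.imread('pics/side0.png')
cv2.imwrite('pics/c2.png',cv2.resize(im[155:280,215:315],None,fx=4.6,fy=4.6,interpolation=cv2.INTER_CUBIC))
E
```

```text
(no output)
```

View pics/c1.png

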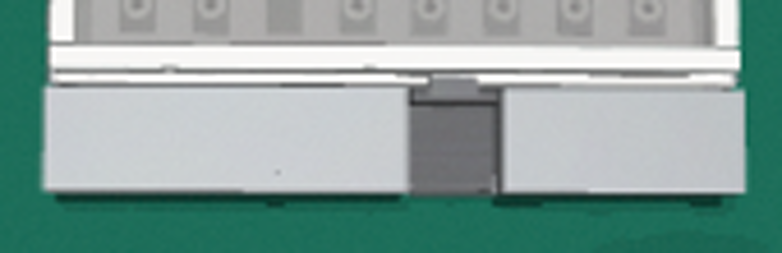

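View pics/c2.png

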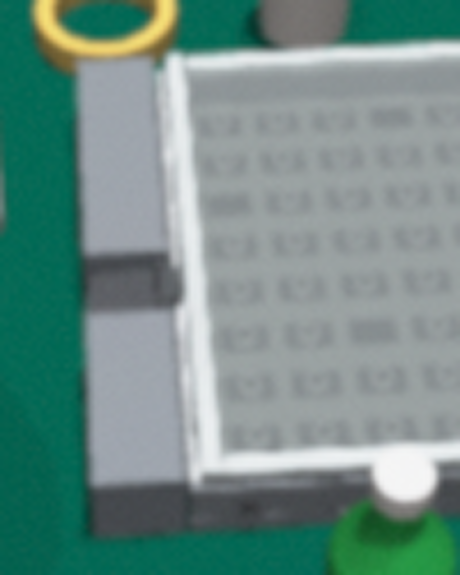

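In the top crop, the rail top's corners are (45,87), (45,190), (745,90) and (745,192). The groove runs from column 409 to 501, and the side crop agrees.

```bash
cat >> h.py <<'E'
f=lambda u,v:ray('top',185+(u+.5)/4.6-.5,195+(v+.5)/4.6-.5,.05)
fl,rl,fr,rr=f(45,190),f(45,87),f(745,192),f(745,90)
ey=((fl-fr)+(rl-rr));ey/=np.linalg.norm(ey);ex=np.array([ey[1],-ey[0],0])
c=(fl+rl+fr+rr)/4   # nest x=-9,y=0
O=c+ex*.009
N=lambda x,y,z:O+ex*x+ey*y+np.array([0,0,z-.05])
E
python3 - <<'E'
from h import *
from scipy.spatial.transform import Rotation as Ro
for p in(fl,rl,fr,rr):print(p.round(4))
print('len',np.linalg.norm(fl-fr),np.linalg.norm(fl-rl),'yaw',np.degrees(np.arctan2(ex[1],ex[0])))
for u in(409,501):print('groove y',ey@(f(u,140)-O))
print('O',O)
o=get_obs();R=Ro.from_quat(o['tool_rot']).as_matrix();print(R.round(3))
m=(f(409,140)+f(501,140))/2;y=ey@(m-O)
print('catch',y,N(-.012,y,.05))
for dy in(.07,.05,0):
  print(dy,N(-.012,y+dy,.05), 'tool', R.T@(N(-.012,y+dy,.05)-o['position']))
# side check of groove via other view
for uv in((85,257),(85,305),(80,60),(92,487)):
  p=ray('side',215+uv[0]/4.6,155+uv[1]/4.6,.05);print('side',p.round(4),ey@(p-O),ex@(p-O))
E
```

```text
[0.4607 0.1398 0.05  ]
[0.5096 0.1415 0.05  ]
[ 0.4663 -0.1947  0.05  ]
[ 0.5154 -0.1949  0.05  ]
len 0.3345853210344776 0.04895863709232985 yaw 0.9708781263573938
groove y -0.005642448645241905
groove y -0.049832796912814864
O [ 0.49696511 -0.02692578  0.05      ]
[[ 0.965  0.262 -0.   ]
 [ 0.262 -0.965  0.002]
 [ 0.    -0.002 -1.   ]]
catch -0.027737622779028383 [ 0.48543683 -0.05486275  0.05      ]
0.07 [0.48425073 0.0151272  0.05      ] tool [ 0.47109474 -0.51187304  0.17284033]
0.05 [ 0.48458962 -0.00486993  0.05      ] tool [ 0.46618894 -0.49248408  0.17280081]
0 [ 0.48543683 -0.05486275  0.05      ] tool [ 0.45392444 -0.4440117   0.17270202]
side [ 0.4643 -0.0348  0.05  ] -0.007367337566076967 -0.032751602041614564
side [ 0.464  -0.0718  0.05  ] -0.044306236828357756 -0.03372337599920776
side [0.4627 0.1399 0.05  ] 0.16736727251244982 -0.03147325036198852
side [ 0.4665 -0.1964  0.05  ] -0.1689097669465947 -0.03332351010401005
```

>>> servo_tool --moves "0.462 -0.514 0.1 14.2 0;0.462 -0.514 0.1 14.2 0;0.462 -0.514 0.1 14.2 0;0.462 -0.514 0.1 14.2 0;0.462 -0.514 0.1 14.2 0;0.462 -0.514 0.1 14.2 0;0.462 -0.514 0.1 14.2 0;0.462 -0.514 0.1 14.2 0;0.462 -0.514 0.1 14.2 0;0.462 -0.514 0.1 14.2 0" --grip_force 10

```text
time: 0.93
position: [0.3497, -0.2332, 0.1626]
tool_rot: [1.0, 0.008, -0.0, -0.0]
ft_force: [0.3, -0.7, -0.9]
grip_width: 0.0282
grip_force: 0.0
```

```bash
cat > st.py <<'E'
from h import *
from scipy.spatial.transform import Rotation as Ro
import sys
o=get_obs();R=Ro.from_quat(o['tool_rot']).as_matrix();p=o['position']
x,y,z=map(float,sys.argv[1:4])
print('t',o['time'],'p',p.round(4),'nest',(ex@(p-O)).round(4),(ey@(p-O)).round(4),'f',o['ft_force'].round(2),'w',o['grip_width'])
print('go tool',(R.T@(N(x,y,z)-p)).round(4),'spin',np.degrees(np.arctan2(R[1,0],R[0,0])-np.arctan2(ex[1],ex[0])).round(2))
E
python3 st.py -.021 .042 .08
```

```text
t 0.9333 p [ 0.3497 -0.2332  0.1626] nest -0.1507 -0.2037 f [ 0.27 -0.66 -0.89] w 0.028189734671936938
go tool [ 0.1295 -0.2458  0.0826] spin -0.05
```

>>> servo_tool --moves "0.129 -0.246 0.06 0 0;0.129 -0.246 0.06 0 0;0.129 -0.246 0.06 0 0;0.129 -0.246 0.06 0 0;0.129 -0.246 0.06 0 0;0.129 -0.246 0.06 0 0;0.129 -0.246 0.06 0 0;0.129 -0.246 0.06 0 0;0.129 -0.246 0.06 0 0;0.129 -0.246 0.06 0 0"

```text
time: 1.77
position: [0.4737, 0.0131, 0.1027]
tool_rot: [1.0, 0.009, -0.001, 0.0]
ft_force: [-0.4, 0.4, -0.2]
grip_width: 0.0006
grip_force: 0.0
```

```bash
python3 st.py -.021 .042 .06
python3 - <<'E'
from h import *
a=cams.camera('side');b=cams.camera('top')
cv2.imwrite('pics/s1.png',np.hstack([cv2.resize(a[90:290,150:350],(400,400)),cv2.resize(b[120:320,150:350],(400,400))]))
p=get_obs()['position'];print(proj('side',p),proj('top',p))
E
```

```text
t 1.7667 p [0.4737 0.0131 0.1027] nest -0.0226 0.0404 f [-0.35  0.41 -0.21] w 0.0006190327371318818
go tool [ 0.0017 -0.0016  0.0427] spin 0.05
[np.float64(235.88694604155836), np.float64(184.8050008283441)] [np.float64(253.6651577129303), np.float64(230.06692821896291)]
```

View pics/s1.png

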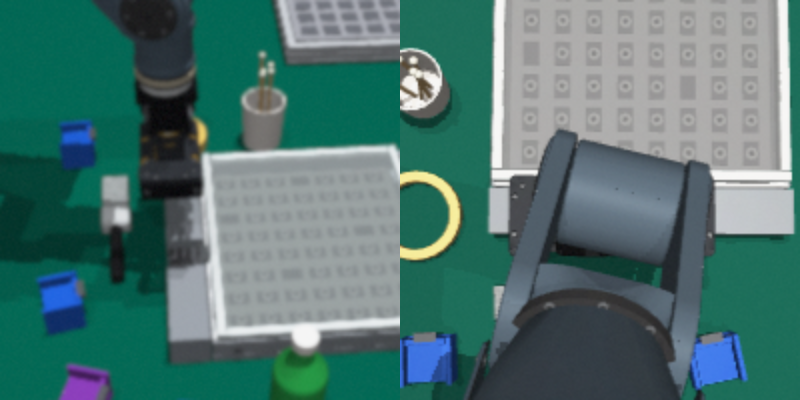

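The hand is above the rail left of the groove, with the gripper body lying along the rail and clear of the cover frame. Fingertip is at about (172,190) in the side half. Next I descend gently until it touches.

>>> servo_tool --moves "0.001 -0.001 0.02 0 0;0.001 -0.001 0.035 0 0;0.001 -0.001 0.042 0 0;0.001 -0.001 0.045 0 0;0.001 -0.001 0.047 0 0;0.001 -0.001 0.048 0 0;0.001 -0.001 0.048 0 0"

```text
time: 2.45
position: [0.4754, 0.0138, 0.0553]
tool_rot: [1.0, 0.008, 0.0, 0.0]
ft_force: [-0.6, -0.6, 0.0]
grip_width: 0.0005
grip_force: 0.0
```

>>> servo_tool --moves "0 0 0.001 0 0;0 0 0.002 0 0;0 0 0.003 0 0;0 0 0.003 0 0"

```text
time: 2.78
position: [0.4752, 0.0142, 0.0519]
tool_rot: [1.0, 0.009, 0.0, -0.0]
ft_force: [1.1, -0.2, -0.6]
grip_width: 0.0002
grip_force: 0.0
```

>>> servo_tool --moves "0 0 0.001 0 0;0 0 0.002 0 0;0 0 0.002 0 0"

```text
time: 3.03
position: [0.4753, 0.0142, 0.0504]
tool_rot: [1.0, 0.009, 0.0, 0.0]
ft_force: [-0.5, 0.2, 5.6]
grip_width: 0.0004
grip_force: 2.9
```

Contact at z = 50.4 mm with 5.6 N. I'll slide toward -y (tool +y) along the top.

>>> servo_tool --moves "0 0.004 0 0 0;0 0.008 0 0 0;0 0.012 0 0 0;0 0.016 0 0 0;0 0.02 0 0 0;0 0.024 0 0 0;0 0.028 0 0 0;0 0.032 0 0 0;0 0.036 0 0 0;0 0.04 0 0 0"

```text
time: 3.87
position: [0.4758, -0.025, 0.0504]
tool_rot: [1.0, 0.008, 0.0, -0.001]
ft_force: [-0.5, 5.5, 6.2]
grip_width: 0.0007
grip_force: 3.1
```

>>> servo_tool --moves "0 0.003 0 0 0;0 0.006 0 0 0;0 0.009 0 0 0;0 0.012 0 0 0;0 0.012 0 0 0"

```text
time: 4.28
position: [0.4763, -0.0383, 0.0499]
tool_rot: [1.0, 0.009, 0.0, 0.0]
ft_force: [-0.2, 0.7, 1.6]
grip_width: 0.0002
grip_force: 0.3
```

>>> servo_tool --moves "0 0.002 0 0 0;0 0.004 0 0 0;0 0.004 0 0 0"

```text
time: 4.53
position: [0.4762, -0.0424, 0.0497]
tool_rot: [1.0, 0.008, 0.0, 0.0]
ft_force: [-0.5, 0.5, -0.2]
grip_width: 0.0006
grip_force: 0.0
```

>>> servo_tool --moves "0 0.002 0 0 0;0 0.004 0 0 0;0 0.004 0 0 0"

```text
time: 4.78
position: [0.4763, -0.0463, 0.0498]
tool_rot: [1.0, 0.008, 0.0, 0.0]
ft_force: [-0.2, -0.2, -0.5]
grip_width: 0.0005
grip_force: 0.0
```

Force vanished: the groove's left edge is found, as vision predicted. Next I centre at y ≈ -0.055 and lower onto the pad.

>>> servo_tool --moves "0 0.004 0 0 0;0 0.0085 0 0 0;0 0.0085 0.004 0 0;0 0.0085 0.008 0 0;0 0.0085 0.011 0 0;0 0.0085 0.012 0 0;0 0.0085 0.012 0 0"

```text
time: 5.37
position: [0.4759, -0.0541, 0.0374]
tool_rot: [1.0, 0.009, -0.001, -0.0]
ft_force: [-0.3, 0.1, -0.2]
grip_width: 0.0007
grip_force: 0.0
```

>>> servo_tool --moves "0 0 0.001 0 0;0 0 0.002 0 0;0 0 0.003 0 0;0 0 0.004 0 0;0 0 0.004 0 0"

```text
time: 5.78
position: [0.4755, -0.0542, 0.0339]
tool_rot: [1.0, 0.009, -0.001, -0.0]
ft_force: [-2.4, -0.8, 3.4]
grip_width: 0.0005
grip_force: 1.7
```

>>> servo_tool --moves "0 0 0.001 0 0;0 0 0.002 0 0;0 0 0.003 0 0;0 0 0.004 0 0;0 0 0.005 0 0;0 0 0.006 0 0;0 0 0.0065 0 0;0 0 0.0065 0 0"

```text
time: 6.45
position: [0.4741, -0.054, 0.0271]
tool_rot: [1.0, 0.009, -0.002, -0.001]
ft_force: [-5.9, -2.8, 3.7]
grip_width: 0.0008
grip_force: 3.5
```

Run:
```python
from h import *
a=cams.camera('side');b=cams.camera('top')
cv2.imwrite('pics/s2.png',np.hstack([cv2.resize(a[90:290,200:400],(400,400)),cv2.resize(b[50:250,150:350],(400,400))]))
```

```text
(no output)
```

View pics/s2.png

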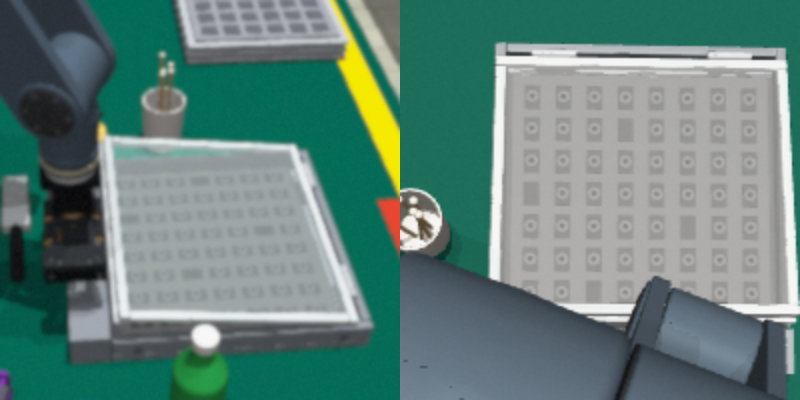

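The cover has sprung ajar: in the side half its front edge has risen, at about (110,140) to (120,320). I'll withdraw toward the front first, so the gripper body doesn't touch the cover, then go up.

>>> servo_tool --moves "-0.006 0 0 0 0;-0.014 0 0 0 0;-0.022 0 -0.004 0 0;-0.03 0 -0.012 0 0;-0.035 0 -0.03 0 0;-0.04 0 -0.06 0 0;-0.04 0 -0.1 0 0;-0.04 0 -0.14 0 0;-0.04 0 -0.16 0 0;-0.04 0 -0.16 0 0"

```text
time: 7.38
position: [0.4383, -0.0558, 0.1919]
tool_rot: [1.0, 0.009, 0.005, 0.002]
ft_force: [0.1, -0.5, -0.1]
grip_width: 0.0006
grip_force: 0.0
```

>>> servo_tool --moves "-0.04 0.2 0 0 0;-0.04 0.2 0 0 0;-0.04 0.2 0 0 0;-0.04 0.2 0 0 0;-0.04 0.2 0 0 0;-0.04 0.2 0 0 0;-0.04 0.2 0 0 0;-0.04 0.2 0 0 0;-0.04 0.2 0 0 0;-0.04 0.2 0 0 0"

```text
time: 8.22
position: [0.3994, -0.2537, 0.187]
tool_rot: [1.0, 0.009, -0.001, -0.001]
ft_force: [-0.0, 0.3, 0.3]
grip_width: 0.0005
grip_force: 0.0
```

Run:
```python
from h import *
a=cams.camera('side');b=cams.camera('top')
cv2.imwrite('pics/s3.png',np.hstack([cv2.resize(a[90:290,200:400],(400,400)),cv2.resize(b[110:310,150:350],(400,400))]))
for z in(.054,.102):print([np.round(proj(n,N(.03,s,z))) for n in('side','top') for s in(-.16,.16)])
print(get_obs()['ft_force'])
```

```text
[array([261., 255.]), array([253., 168.]), array([343., 208.]), array([198., 207.])]
[array([261., 243.]), array([252., 156.]), array([348., 205.]), array([196., 205.])]
[0.35192404 1.04535525 1.3065017 ]
```

View pics/s3.png

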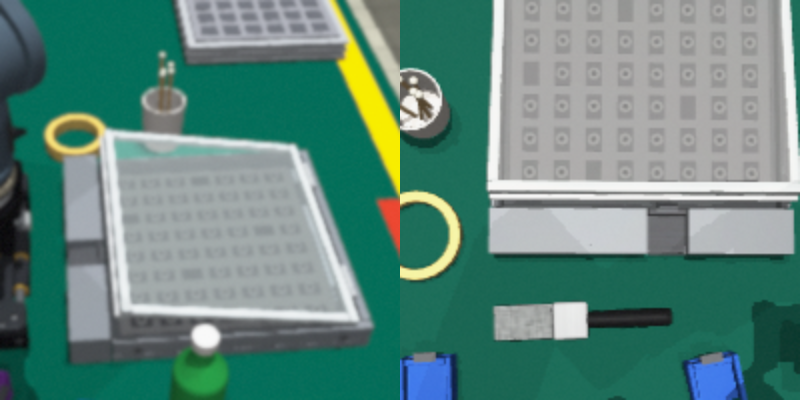

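The cover's front-left corner is at side px (252,157), and full ajar predicts (252,156). The catch is back up, the bystanders haven't moved, and the arm is clear.

```bash
python3 -c "
from rig import job;print(job.hand_in())"
```

```text
the job is handed in; nothing more can be done
None
```

The job is handed in: the fingertip found the groove by sliding along the rail and pressed the catch, the cover sprang fully ajar, and the hand was withdrawn so the catch came back up; the hand-in returned no verdict. While the catch was down I saw a sideways force of about 6 N on the tool, and I can't rule out that the rising cover brushed the gripper body.

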